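# Load the reagent bottle magazine and shut its clamp lever

### The arm

A 6-joint arm with a two-finger parallel gripper is mounted at the origin on a cart in front of the work surface, level with it; the furniture and walls round the work are solid. World frame = base frame: x ahead of the robot, y to its left, z up, the work surface at z = 0. Lengths are in m, angles in rad, forces in N, time in s.
With the tool pointing down it reaches from about 0.375 to 0.9 m from the base axis. Payload 3.1 kg.
Tool frame: the origin (TCP) lies at the very end of the fingers, on their centre line; the grasp point (between the pads) lies 19 mm behind it; z points along the fingers, y is the line along which they close (so a half turn about z gives the same grasp; the last joint's range is limited). The gripper opens to 85 mm and grips with 20 to 120 N. Pads are 22 mm wide; open, the fingers measure 114 mm over their backs; the gripper's body (76 mm by 85 mm) begins 54 mm behind the grasp point. The pads swing forward as they close: fully open they stand 13 mm farther back than shut.
Start: joints at [-1.52, 0.527, 1.433, -0, 1.181, -0.178], TCP at [0.142, -0.609, 0.231] pointing down, gripper open.
Joint ranges: [-3.08, 3.08], [-0.75, 2.2], [0.22, 2.44], [-1.43, 4.57], [0, 2.65], [-2.85, 2.85]. Speed limits (rad/s): [2.79, 2.79, 3.14, 3.14, 3.14, 3.14].

### API

Orientations are given as a unit quaternion [x, y, z, w].
In Python, from station import telemetry, snapshot, ticket gives the robot as it stands.
- The arm moves only by the tool move_arm, never from a script. Its argument "commands" is text: rows parted by semicolons, each of 7 numbers parted by spaces: the shift along the tool's x, y, z in mm, then the turn, a rotation vector about the tool's x, y, z in degrees, then the opening, from -1 (shut) to 1 (fully open). A call has exactly 5 rows; each row is the pose to reach, as a shift and turn from the pose commanded when the call began, along the tool's axes at that moment; what a row does not reach only later rows make up. A row lasts 1/8 s, in which the tool goes at most 62.5 mm and 10.7 degrees, less where a joint would pass 70% of its speed; a pose out of reach is approached as far as the arm can. A call with a gripper value outside its range is refused whole. The fingers move at their own pace and stop on an object; "grip_force" is the grip in N (left out, the last holds). Time passes only in rows, so rows that repeat a pose let the fingers close, or fill a call up. It gives the time, the measured TCP pose, the force, the opening and the grip force at its end, in the units of the state.
- telemetry.sense(): the state, without advancing time (a new reading comes with each control period).
- snapshot(name): name is "scene" or "top"; returns a dict with "image" (480x640x3 uint8, red, green, blue), "fx", "fy", "cx", "cy" (pixels), "pose" (4x4, takes a point from camera to world coordinates). Camera axes: x right, y down, z forward; pixel columns grow to the right and rows downward; lengths in m; the calibration is good to about 2 mm. A picture is of the moment at which its call begins. There is no depth.
- ticket.sign_off(): hands the job in; it is judged then, once.
The state is a dict: "t": time; "q": joint angles; "qd": joint speeds; "tau": joint torques, N m; "tcp_pos": TCP position; "tool_rot": TCP orientation; "force": force on the tool from outside, world axes, zero at the start; "ft_torque": the same for the moment, N m; "finger_gap": opening from 0.0 (shut) to 1.0 (fully open); "gripper_force": force on a finger pad.
Only numpy, scipy, OpenCV 4.12 (cv2) and the standard library are available. Lean on these libraries where they do the work, as an engineer would, in place of code of your own. Each camera call takes 0.05 s, during which the arm holds its last target. There are 200 camera calls.

### The job

Load the two white reagent bottles that stand on the bench into the magazine, one at a time: set a bottle upright on the open landing in front of the guide rails, let go of it, push it from behind into the lane, and only then bring the next one, so that in the end all three white bottles stand upright in single file between the rails, up against the end stop. Then swing the clamp lever fully shut across the mouth behind the last bottle. Do not knock any bottle over, and leave the small brown bottle and the tall tube where they are.

Things in the scene. Friction and masses are not known exactly. Their poses are not given: they have to be found in the camera images.
- magazine: bottle magazine fixed to the bench: aluminium deck with a straight lane between two guide rails. Origin on the bench (z = 0), on the centre line, at the mouth of the lane; x points along the lane, inward; y left; z up. Deck top at z = 12 mm, x -92 to 133 mm, y -55 to 55 mm. Rails: 20 mm high above the deck, 41 mm apart inside, x 0 to 118 mm; flared to 70 mm apart at x = -23 mm.
- landing (a point): middle of the open landing, on the deck top (z = 12 mm), 45 mm in front of the mouth on the centre line; axes as the magazine's
- end_stop (a point): foot of the end stop's face on the deck, centre line, 118 mm inside the mouth; axes as the magazine's. Three bottles in a row take 111 of the 118 mm.
- strip_end (a point): near end of the hold-down strip, on its underside, 73 mm above the deck and 23 mm inside the mouth. The strip (16 mm wide, 4 mm thick) runs over the lane to the end, so bottles can only be pushed in from the mouth. Two bridges carry it at x = 62 and 112 mm (pillars at y = +-36 mm, tops 82 mm above the deck).
- bottle_a: white reagent bottle with a blue screw cap: round body 37 mm across and straight up to about 45 mm, cap 24 mm across, 69 mm tall in all; origin at the centre of its underside, z up. It stands on the bench and is to be loaded.
- bottle_b: white reagent bottle with a blue screw cap: round body 37 mm across and straight up to about 45 mm, cap 24 mm across, 69 mm tall in all; origin at the centre of its underside, z up. It stands on the bench and is to be loaded.
- bottle_in_lane: white reagent bottle with a blue screw cap: round body 37 mm across and straight up to about 45 mm, cap 24 mm across, 69 mm tall in all; origin at the centre of its underside, z up. It already stands in the lane, part of the way in, and is to be pushed on to the end stop by the next ones.
- lever (a joint): angle of the clamp lever about its upright pivot, rad: 0 = fully shut, arm lying across the mouth along the magazine's -y; grows as it opens, clockwise seen from above: at 1.57 the arm points along -x; at the start (2.3 to 2.8) it points outward to the left and back. Limit 2.95. It stays where it is left. Arm: flat bar 8 mm thick, 39 to 51 mm above the bench; shut, its padded face is at the mouth.
- lever_hinge (a point): point on the lever's pivot axis, 70 mm above the bench, at x = -6, y = 40 mm in the magazine's frame; the pivot pillar is 20 mm across and ends at 57 mm. The rest block that receives the lever stands across from it at x = -14 to 7, y = -50 to -38 mm, up to 50 mm above the bench.
- lever_knob (a point): grip point on the lever's upright black round knob, 14 mm across, 100 mm from the pivot axis; the knob reaches from 51 to 82 mm above the bench and this point lies at 70 mm
- small_bottle: small brown reagent bottle, 30 mm across, 62 mm tall, black cap; origin at the centre of its underside; not to be loaded, leave it alone
- tube: tall capped tube, 34 mm across at the cap, 113 mm tall, standing; origin at the centre of its underside; leave it alone
Things that resemble listed ones, but are neither listed nor needed, are in the scene too. What is shaped like the bottle_a but red is not meant.

How it is judged:
By the outcome, as a careful person would: the job done as asked, in the order asked, and still so for the second after the job is handed in, with the robot touching nothing.
It also fails if it takes over 72 s, if anything falls off the work surface, if the arm or the gripper's body presses on something with over 40 N, if the wrist force passes 120 N, or if a joint passes its speed limit or range.

## Working session

There is one attempt and no reset: what is moved stays moved. The work goes in short steps, Python scripts to look and compute and a tool call to move; the robot and the scene stay as the last step left them, time stands still between calls to the robot, and variables do not carry over. Pictures are saved under pics/ and viewed, at most 10 in all, crops included, and the job is handed in when it is done.

Besides the shell and the picture viewer there is one more tool, called after "Request:" as name(argument=value, ...), one argument or row to a line, values as JSON. move_arm: Moves the arm, as the interface text tells. Its arguments: {"type":"object","properties":{"commands":{"type":"string"},"grip_force":{"type":"number"}},"required":["commands"]}

```bash
mkdir -p pics; ls; python3 - <<'E'
from station import telemetry, snapshot
import cv2
for n in ("scene","top"):
    s=snapshot(n); cv2.imwrite(f"pics/{n}0.png",s["image"][:,:,::-1]); print(n,s["fx"],s["fy"],s["cx"],s["cy"],s["pose"].tolist() if hasattr(s["pose"],"tolist") else s["pose"])
print(telemetry.sense())
E
```

```text
pics
scene 623.3951607257866 623.3951607257866 322.0382265175454 235.57080101464078 [[-0.5192912258159984, -0.624332195840263, 0.5835631345688255, -0.0998493195688902], [-0.8544920439632411, 0.3686059210007863, -0.36602325309559847, 0.3058790821653137], [0.0134152746539236, -0.6887227194164844, -0.7249007146951383, 0.9173940024314565], [0.0, 0.0, 0.0, 1.0]]
top 480.449401751827 480.449401751827 315.14866953066615 242.7064589986315 [[-0.018314113628304055, -0.9973292682392028, 0.07070306892537499, 0.4903873355278772], [-0.9998036322096029, 0.017732408544801403, -0.008846395180280058, -0.09606884829004478], [0.007569033128147468, -0.07085119900648833, -0.9974581782394929, 0.9098486050634639], [0.0, 0.0, 0.0, 1.0]]
{'t': 0.1, 'q': array([-1.51946931e+00,  5.28391597e-01,  1.43379655e+00,  2.36214434e-05,
        1.18141361e+00, -1.78496310e-01]), 'qd': array([-0.00133586, -0.00149658, -0.0023706 , -0.00043781,  0.00050045,
        0.00022705]), 'tau': array([-2.21704749e-04, -4.43305779e+01, -1.78586626e+01, -1.46765487e-04,
        3.91289504e-03, -2.15652221e-06]), 'tcp_pos': array([ 0.14238146, -0.6078898 ,  0.23041306]), 'tool_rot': array([ 9.93404931e-01,  1.14654412e-01,  7.47311547e-05, -1.00182907e-03]), 'force': array([-0.15631467,  0.80727739, -0.39436737]), 'ft_torque': array([ 0.10056794,  0.04245394, -0.00354772]), 'gripper_force': 0.0, 'finger_gap': 1.003671161849037}
```

View pics/scene0.png

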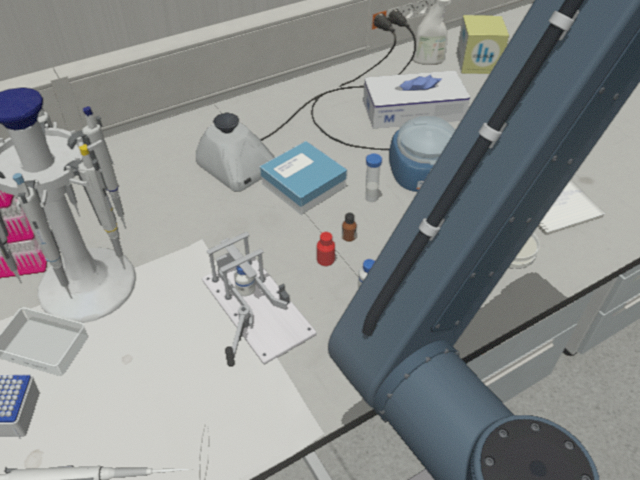

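View pics/top0.png

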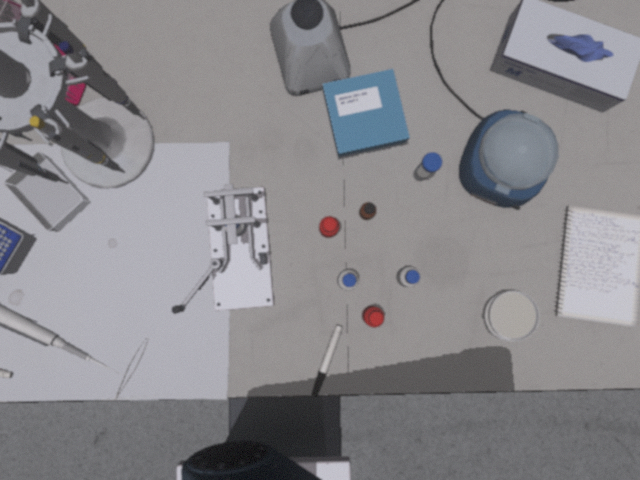

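The top view shows the white, blue-capped bottles near (348,279) and (410,276), red lookalikes at (330,226) and (374,316), and the brown bottle at (368,211). The tube is at (430,163), the magazine deck spans about (206-273, 186-309), and the lever knob is at (178,309). I'll enlarge this area.

```bash
python3 - <<'E'
import cv2
i=cv2.imread("pics/top0.png")
c=i[175:325,165:290]; cv2.imwrite("pics/c1.png",cv2.resize(c[:, :],None,fx=4,fy=4,interpolation=cv2.INTER_CUBIC))
c=i[195:335,310:450]; cv2.imwrite("pics/c2.png",cv2.resize(c,None,fx=4,fy=4,interpolation=cv2.INTER_CUBIC))
E
```

```text
(no output)
```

View pics/c1.png

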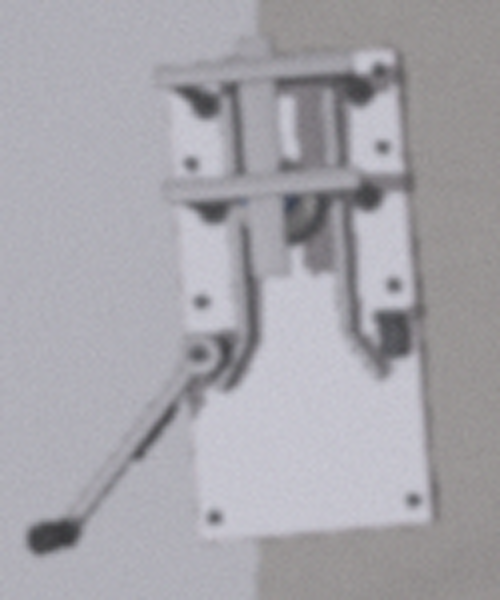

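View pics/c2.png

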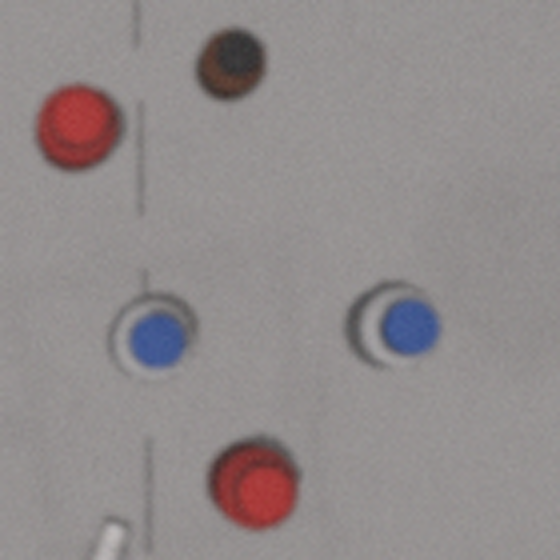

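Crop 1 shows deck corners at about (204,540), (432,522) and (400,50), the pivot at (200,355) and the knob top at (47,538). Crop 2 shows cap centres at (159,340) and (411,326). I'll fit the poses from these.

```bash
cat > h.py <<'E'
import numpy as np
from scipy.optimize import least_squares
from scipy.spatial.transform import Rotation as R
K=dict(top=(480.4494,315.14867,242.70646),scene=(623.39516,322.03823,235.5708))
P=dict(top=np.array([[-0.018314113628304055,-0.9973292682392028,0.07070306892537499,0.4903873355278772],[-0.9998036322096029,0.017732408544801403,-0.008846395180280058,-0.09606884829004478],[0.007569033128147468,-0.07085119900648833,-0.9974581782394929,0.9098486050634639]]),
scene=np.array([[-0.5192912258159984,-0.624332195840263,0.5835631345688255,-0.0998493195688902],[-0.8544920439632411,0.3686059210007863,-0.36602325309559847,0.3058790821653137],[0.0134152746539236,-0.6887227194164844,-0.7249007146951383,0.9173940024314565]]))
def ray(px,z,cam="top"):
    f,cx,cy=K[cam]; M=P[cam]; d=M[:,:3]@[(px[0]-cx)/f,(px[1]-cy)/f,1]; o=M[:,3]
    return o+d*(z-o[2])/d[2]
def proj(p,cam="top"):
    f,cx,cy=K[cam]; M=P[cam]; c=M[:,:3].T@(np.asarray(p)-M[:,3]); return np.array([f*c[0]/c[2]+cx,f*c[1]/c[2]+cy])
def crop(x,y,x0,y0,s=4): return np.array([(x+.5)/s-.5+x0,(y+.5)/s-.5+y0])
E
python3 - <<'E'
from h import *
W=[];L=[]
for (a,l) in [((204,540),(-92,55,12)),((432,522),(-92,-55,12)),((400,50),(133,-55,12)),((200,355),(-6,40,57))]:
    w=ray(crop(*a,165,175),l[2]/1e3); W.append(w[:2]); L.append(np.array(l[:2])/1e3)
W=np.array(W);L=np.array(L)
T=lambda p,l:np.c_[l[:,0]*np.cos(p[2])-l[:,1]*np.sin(p[2])+p[0],l[:,0]*np.sin(p[2])+l[:,1]*np.cos(p[2])+p[1]]
s=least_squares(lambda p:(T(p,L)-W).ravel(),[.5,.1,0]); p=s.x
print(p,np.degrees(p[2]));print((T(p,L)-W)*1e3)
print("knob",ray(crop(47,538,165,175),.082), "hinge",T(p,L[3:]))
k=ray(crop(47,538,165,175),.082)[:2]-T(p,L[3:])[0]; print(np.hypot(*k), np.degrees(np.arctan2(k[1],k[0])-p[2]))
for n,c in dict(left=(159,340),right=(411,326),brown=(240,54)).items(): print(n,ray(crop(*c,310,195),.069 if n!="brown" else .062))
print("reds",ray(crop(82,124,310,195),.069),ray(crop(265,492,310,195),.069),"tube",ray((431.5,161),.113))
for l,z in (((-45,0),12),((118,0),12),((23,0),85)): print(l,T(p,np.array([l])/1e3), proj([*T(p,np.array([l])/1e3)[0],z/1e3],"scene"))
E
```

```text
[0.52664089 0.03564146 0.0627829 ] 3.597195418890065
[[-1.69142527  2.19361727]
 [-1.09030625 -1.99493448]
 [ 1.94588874 -0.30032979]
 [ 0.83584278  0.101647  ]]
knob [0.43963877 0.13552103 0.082     ] hinge [[0.51814305 0.0751862 ]]
0.09901117644613162 138.85855500375612
left [ 0.48431558 -0.1620943   0.069     ]
right [ 0.48839275 -0.27244472  0.069     ]
brown [ 0.61045565 -0.20166437  0.062     ]
reds [ 0.57964559 -0.13042478  0.069     ] [ 0.41767351 -0.20660586  0.069     ] tube [ 0.68148358 -0.30183703  0.113     ]
(-45, 0) [[0.48172955 0.03281808]] [276.0503924  326.50081375]
(118, 0) [[0.64440841 0.04304497]] [230.62149826 268.14659569]
(23, 0) [[0.54959558 0.03708451]] [253.55174898 275.22012498]
```

```bash
python3 - <<'E'
import cv2
i=cv2.imread("pics/scene0.png")
c=i[225:375,190:325]; cv2.imwrite("pics/c3.png",cv2.resize(c,None,fx=4,fy=4,interpolation=cv2.INTER_CUBIC))
E
```

```text
(no output)
```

View pics/c3.png

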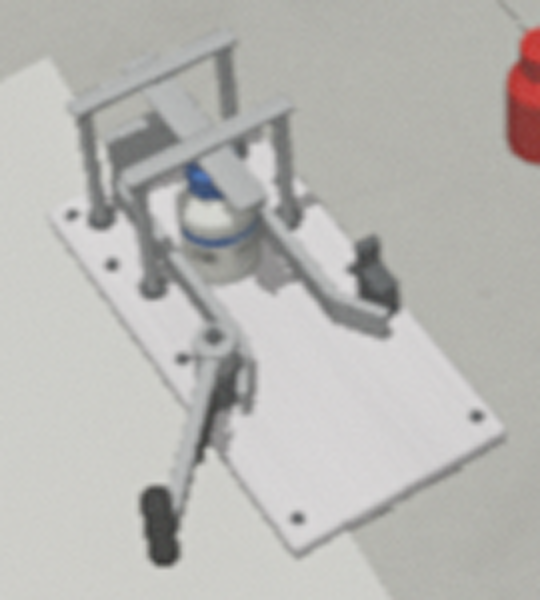

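The scene crop shows deck corners at (298,547), (505,432) and (50,213), the pivot at (213,336) and the knob top at (157,492). The lane bottle stands under the strip. I'll fit both views together.

```bash
python3 - <<'E'
from h import *
obs=[("top",(204,540),(-92,55,12)),("top",(432,522),(-92,-55,12)),("top",(400,50),(133,-55,12)),("top",(200,355),(-6,40,57)),
("scene",(298,547),(-92,55,12)),("scene",(505,432),(-92,-55,12)),("scene",(50,213),(133,55,12)),("scene",(213,336),(-6,40,57))]
off=dict(top=(165,175),scene=(190,225))
def w(p,l): l=np.array(l)/1e3; c,s=np.cos(p[2]),np.sin(p[2]); return [p[0]+c*l[0]-s*l[1],p[1]+s*l[0]+c*l[1],l[2]]
f=lambda p,o=obs:np.concatenate([proj(w(p,l),c)-crop(*a,*off[c]) for c,a,l in o])
for o in (obs,obs[:4],obs[4:]):
    p=least_squares(f,[.5,.03,.06],args=(o,)).x; print(p,np.degrees(p[2]),f(p,o).round(1))
p=least_squares(f,[.5,.03,.06]).x
g=lambda a:np.concatenate([proj(w(p,(-6+100*np.sin(-a)*1,0,0)) if 0 else w(p,(-6-100*np.sin(a),40-100*np.cos(a),82)),c)-crop(*x,*off[c]) for c,x in (("top",(47,538)),("scene",(157,492)))])
s=least_squares(lambda v:g(v[0]),[2.4]); print("lever",s.x,s.fun)
E
```

```text
[0.52519025 0.03624113 0.06317396] 3.619601370143024 [-1.5  1.7  0.8  1.4 -0.2 -0.3 -0.4  0.4 -0.9  0.2  1.3 -1.7 -1.1 -1.6
  0.3 -1.3]
[0.52666272 0.03563431 0.06297966] 3.6084689480418715 [-1.2  0.9  1.1  0.6  0.1 -1.  -0.1 -0.5]
[0.52311584 0.0369939  0.06016075] 3.4469572806663478 [-1.   1.4  1.4 -0.6 -0.9 -0.8  0.4 -0.4]
lever [2.29720558] [-1.07606915  1.06022807  0.11332092  0.74369227]
```

Request:
move_arm(
  commands="62 -51 14 0 0 2 0.4; 124 -102 28 0 0 4 0.4; 170 -140 40 0 0 6 0.4; 210 -172 50 0 0 8 0.4; 240 -197 60 0 0 9.6 0.4",
  grip_force=40,
)

```text
t: 0.72
tcp_pos: [0.3299, -0.3635, 0.1718]
tool_rot: [1.0, 0.03, 0.0, 0.0]
force: [0.7, 0.2, 0.5]
finger_gap: 0.703
gripper_force: 0.0
```

```bash
cat > s.py <<'E'
# state in the magazine frame; remaining tool-axis shift and z-turn to a local target (mm)
import sys; from h import *
from station import telemetry
p=[.5252,.0362,.0632]
s=telemetry.sense(); q=R.from_quat(s["tool_rot"]); t=s["tcp_pos"]
c,n=np.cos(p[2]),np.sin(p[2]); M=np.array([[c,-n,0],[n,c,0],[0,0,1]])
l=M.T@(t-[p[0],p[1],0])*1e3
print("t",round(s["t"],2),"local",l.round(1),"gap",round(s["finger_gap"]*85,1),"gf",round(s["gripper_force"],1),"F",s["force"].round(1),"rv",np.degrees((q.inv()*(R.from_matrix(M)*R.from_quat([1,0,0,0]))).as_rotvec()).round(1))
if len(sys.argv)>3: print("shift",(q.inv().apply(M@(np.array(list(map(float,sys.argv[1:4])))-l))).round(1))
E
python3 s.py -53.3 -195.3 130
```

```text
t 0.72 local [-220.1 -386.6  171.8] gap 59.8 gf 0.0 F [0.7 0.2 0.5] rv [ 0.  -0.  -0.1]
shift [ 166.4 -191.7   41.8]
```

Request:
move_arm(
  commands="40 -45 10 0 0 0 0.4; 80 -90 20 0 0 0 0.4; 120 -138 30 0 0 0 0.4; 166 -191 40 0 0 0 0.4; 166 -191 42 0 0 0 0.4",
)

```text
t: 1.35
tcp_pos: [0.4839, -0.1605, 0.1294]
tool_rot: [0.999, 0.034, -0.0, -0.001]
force: [0.4, -0.6, 0.5]
finger_gap: 0.697
gripper_force: 0.0
```

```bash
python3 s.py -53.3 -195.3 12; python3 - <<'E'
from station import snapshot
import cv2
for n,(x,y,w,h) in dict(scene=(290,180,160,160),).items():
    i=snapshot(n)["image"][:,:,::-1]; cv2.imwrite("pics/d1.png",cv2.resize(i[y:y+h,x:x+w],None,fx=3.5,fy=3.5,interpolation=cv2.INTER_CUBIC))
E
```

```text
t 1.35 local [ -53.6 -193.7  129.4] gap 59.2 gf 0.0 F [ 0.4 -0.6  0.5] rv [-0.1  0.   0.3]
shift [  0.4   1.7 117.4]
```

View pics/d1.png

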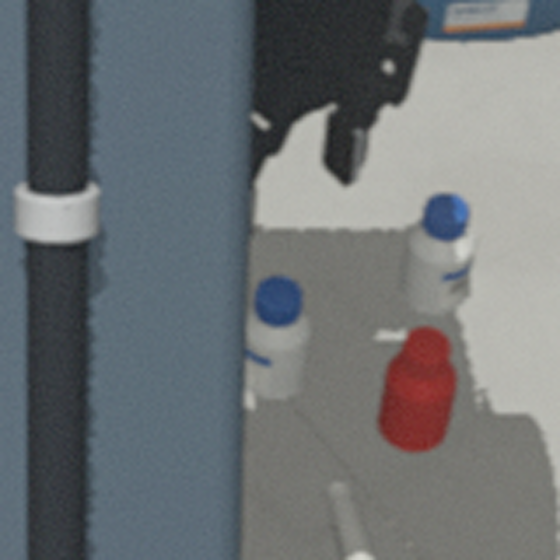

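Both white bottles still stand: cap tops at about (278,290) and (446,207) in the crop. I'll check these against the top-view positions.

```bash
python3 - <<'E'
from h import *
for c in ((278,290),(446,207)): print(ray(crop(*c,290,180,3.5),.069,"scene"))
E
```

```text
[ 0.48261917 -0.16081327  0.069     ]
[ 0.48549481 -0.27152861  0.069     ]
```

Request:
move_arm(
  commands="0 1 30 0 0 0 0.4; 0 1 60 0 0 0 0.4; 0 1 90 0 0 0 0.4; 0 1 117 0 0 0 0.4; 0 1 117 0 0 0 0.4",
)

```text
t: 2.02
tcp_pos: [0.481, -0.1658, 0.0117]
tool_rot: [1.0, 0.03, -0.002, -0.001]
force: [-0.4, -0.2, 0.4]
finger_gap: 0.698
gripper_force: 0.0
```

Request:
move_arm(
  commands="0 0 0 0 0 0 -0.6; 0 0 0 0 0 0 -0.6; 0 0 0 0 0 0 -0.6; 0 0 0 0 0 0 -0.6; 0 0 0 0 0 0 -0.6",
  grip_force=40,
)

```text
t: 2.65
tcp_pos: [0.4834, -0.1657, 0.0143]
tool_rot: [1.0, 0.031, 0.001, 0.001]
force: [-1.7, -2.2, 6.7]
finger_gap: 0.412
gripper_force: 40.7
```

```bash
python3 s.py -45 0 84
```

```text
t 2.65 local [ -54.4 -198.8   14.3] gap 35.1 gf 40.7 F [-1.7 -2.2  6.7] rv [ 0.1 -0.1 -0. ]
shift [   9.5 -198.7  -70.1]
```

Request:
move_arm(
  commands="0 0 -15 0 0 0 -0.6; 0 0 -40 0 0 0 -0.6; 2 -25 -60 0 0 0 -0.6; 5 -65 -60 0 0 0 -0.6; 7 -110 -60 0 0 0 -0.6",
)

```text
t: 3.28
tcp_pos: [0.4836, -0.0541, 0.0744]
tool_rot: [1.0, 0.03, 0.001, 0.0]
force: [0.7, -0.2, -0.2]
finger_gap: 0.413
gripper_force: 40.2
```

Request:
move_arm(
  commands="2 -40 0 0 0 0 -0.6; 2 -70 0 0 0 0 -0.6; 2 -88 0 0 0 0 -0.6; 2 -88 0 0 0 0 -0.6; 2 -88 0 0 0 0 -0.6",
)

```text
t: 3.9
tcp_pos: [0.48, 0.0324, 0.0734]
tool_rot: [1.0, 0.031, 0.0, 0.0]
force: [-0.1, -0.2, -0.1]
finger_gap: 0.414
gripper_force: 40.2
```

```bash
python3 s.py -45 0 24; python3 - <<'E'
from station import snapshot
import cv2
a=snapshot("scene")["image"][:,:,::-1][220:380,180:340];b=snapshot("top")["image"][:,:,::-1][170:330,160:320]
cv2.imwrite("pics/d2.png",cv2.resize(cv2.hconcat([a,b]),None,fx=2.5,fy=2.5,interpolation=cv2.INTER_CUBIC))
E
```

```text
t 3.9 local [-45.3  -0.9  73.4] gap 35.2 gf 40.2 F [-0.1 -0.2 -0.1] rv [ 0.  -0.  -0.1]
shift [ 0.3 -1.  49.4]
```

View pics/d2.png

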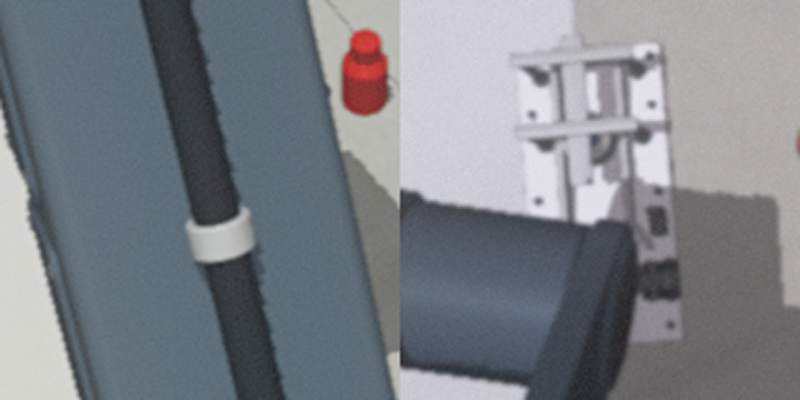

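Request:
move_arm(
  commands="0 -1 20 0 0 0 -0.6; 0 -1 36 0 0 0 -0.6; 0 -1 42 0 0 0 -0.6; 0 -1 45 0 0 0 -0.6; 0 -1 46 0 0 0 -0.6",
)

```text
t: 4.62
tcp_pos: [0.4797, 0.0338, 0.0273]
tool_rot: [1.0, 0.031, 0.0, 0.0]
force: [-0.2, -0.6, -1.2]
finger_gap: 0.415
gripper_force: 40.2
```

Request:
move_arm(
  commands="0 0 0.5 0 0 0 -0.6; 0 0 1 0 0 0 -0.6; 0 0 1.5 0 0 0 -0.6; 0 0 1.5 0 0 0 -0.6; 0 0 1.5 0 0 0 -0.6",
)

```text
t: 5.25
tcp_pos: [0.4796, 0.0342, 0.0263]
tool_rot: [1.0, 0.031, 0.0, 0.0]
force: [-0.5, -0.4, 5.2]
finger_gap: 0.412
gripper_force: 40.8
```

```bash
python3 s.py -45 0 26
```

```text
t 5.25 local [-45.6   0.8  26.3] gap 35.0 gf 40.8 F [-0.5 -0.4  5.2] rv [ 0. -0. -0.]
shift [0.6 0.8 0.3]
```

Request:
move_arm(
  commands="0 0 0 0 0 0 0.4; 0 0 0 0 0 0 0.4; 0 0 0 0 0 0 0.4; 0 0 0 0 0 0 0.4; 0 0 0 0 0 0 0.4",
)

```text
t: 5.88
tcp_pos: [0.4794, 0.0342, 0.0256]
tool_rot: [1.0, 0.031, -0.0, -0.0]
force: [0.3, -0.5, 0.1]
finger_gap: 0.7
gripper_force: 0.0
```

Request:
move_arm(
  commands="-10 0 0 0 0 0 0.4; -25 0 0 0 0 0 0.4; -40 0 0 0 0 0 0.4; -50 0 0 0 0 0 0.4; -50 0 0 0 0 0 0",
)

```text
t: 6.5
tcp_pos: [0.4283, 0.0311, 0.0257]
tool_rot: [1.0, 0.031, -0.001, -0.0]
force: [-0.0, 0.1, -0.3]
finger_gap: 0.509
gripper_force: 0.0
```

Request:
move_arm(
  commands="0 1 0 0 0 0 -1; 0 1 0 0 0 0 -1; 0 1 0 0 0 0 -1; 0 1 0 0 0 0 -1; 0 1 0 0 0 0 -1",
)

```text
t: 7.12
tcp_pos: [0.4296, 0.0301, 0.0257]
tool_rot: [1.0, 0.031, 0.0, -0.0]
force: [-0.8, 0.1, 0.2]
finger_gap: -0.005
gripper_force: 0.0
```

```bash
python3 s.py -75 0 26
```

```text
t 7.12 local [-95.8  -0.1  25.7] gap -0.4 gf 0.0 F [-0.8  0.1  0.2] rv [-0.  -0.  -0.1]
shift [20.8 -0.1 -0.3]
```

Request:
move_arm(
  commands="8 0 0 0 0 0 -1; 16 0 0 0 0 0 -1; 22 0 0 0 0 0 -1; 27 0 0 0 0 0 -1; 32 0 0 0 0 0 -1",
)

```text
t: 7.75
tcp_pos: [0.4614, 0.0321, 0.0256]
tool_rot: [1.0, 0.031, -0.0, -0.0]
force: [-1.2, -0.5, 0.5]
finger_gap: -0.002
gripper_force: 0.4
```

Request:
move_arm(
  commands="5 0 0 0 0 0 -1; 10 0 0 0 0 0 -1; 15 0 0 0 0 0 -1; 20 0 0 0 0 0 -1; 25 0 0 0 0 0 -1",
)

```text
t: 8.38
tcp_pos: [0.4868, 0.0336, 0.0257]
tool_rot: [1.0, 0.031, -0.0, -0.0]
force: [-0.4, -0.0, 1.0]
finger_gap: 0.003
gripper_force: 0.3
```

```bash
python3 s.py -8 0 26
```

```text
t 8.38 local [-38.5  -0.2  25.7] gap 0.2 gf 0.3 F [-0.4 -0.   1. ] rv [-0.   0.  -0.1]
shift [30.5 -0.2 -0.3]
```

Request:
move_arm(
  commands="6 0 0 0 0 0 -1; 12 0 0 0 0 0 -1; 18 0 0 0 0 0 -1; 24 0 0 0 0 0 -1; 30 0 0 0 0 0 -1",
)

```text
t: 9.0
tcp_pos: [0.5168, 0.0355, 0.0257]
tool_rot: [1.0, 0.031, -0.0, -0.0]
force: [-1.0, -0.6, 0.4]
finger_gap: -0.0
gripper_force: 0.3
```

```bash
python3 s.py -90 0 26; python3 - <<'E'
from station import snapshot
import cv2
a=snapshot("scene")["image"][:,:,::-1][220:380,180:340];b=snapshot("top")["image"][:,:,::-1][170:330,160:320]
cv2.imwrite("pics/d3.png",cv2.resize(cv2.hconcat([a,b]),None,fx=2.5,fy=2.5,interpolation=cv2.INTER_CUBIC))
E
```

```text
t 9.0 local [-8.4 -0.2 25.7] gap -0.0 gf 0.3 F [-1.  -0.6  0.4] rv [-0.   0.  -0.1]
shift [-81.6  -0.1  -0.3]
```

Request:
move_arm(
  commands="-20 0 0 0 0 0 -1; -45 0 0 0 0 0 -1; -50 0 -40 0 0 0 -0.5; -50 0 -90 0 0 0 0; -50 40 -105 0 0 0 0.4",
)

```text
t: 9.72
tcp_pos: [0.47, -0.0066, 0.1333]
tool_rot: [0.999, 0.033, 0.002, 0.0]
force: [-0.1, -0.1, -0.5]
finger_gap: 0.636
gripper_force: 0.0
```

Request:
move_arm(
  commands="0 60 0 0 0 0 0.4; 0 120 0 0 0 0 0.4; 0 180 0 0 0 0 0.4; 0 230 0 0 0 0 0.4; 0 265 0 0 0 0 0.4",
)

```text
t: 10.35
tcp_pos: [0.4855, -0.2749, 0.1307]
tool_rot: [1.0, 0.03, 0.0, 0.0]
force: [-0.3, 0.7, -0.3]
finger_gap: 0.701
gripper_force: 0.0
```

```bash
python3 s.py -57 -305.5 12; python3 - <<'E'
from station import snapshot
import cv2
a=snapshot("scene")["image"][:,:,::-1][220:380,180:340];b=snapshot("top")["image"][:,:,::-1][170:330,160:320]
cv2.imwrite("pics/d4.png",cv2.resize(cv2.hconcat([a,b]),None,fx=2.5,fy=2.5,interpolation=cv2.INTER_CUBIC))
E
```

```text
t 10.35 local [ -59.2 -308.   130.7] gap 59.6 gf 0.0 F [-0.3  0.7 -0.3] rv [ 0.1 -0.1 -0.2]
shift [  2.1  -2.6 118.7]
```

View pics/d4.png

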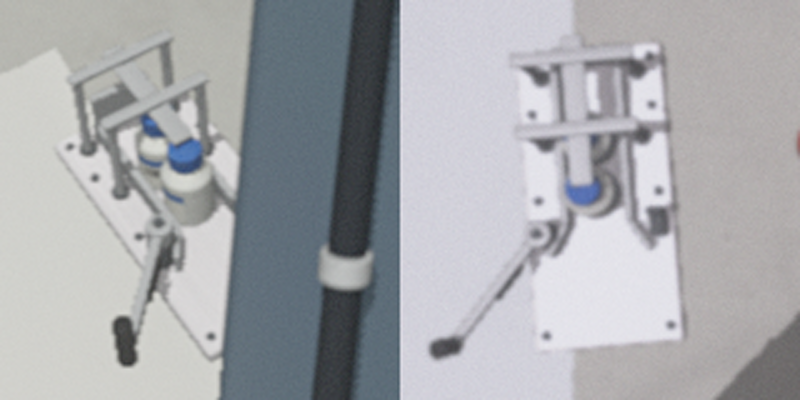

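Bottle A stands upright inside the mouth behind the lane bottle (scene crop (187,180), top crop (588,190)), and the lever hasn't moved. Bottle B is next.

Request:
move_arm(
  commands="2 -2 30 0 0 0 0.4; 2 -2 60 0 0 0 0.4; 2 -2 90 0 0 0 0.4; 2 -2 117 0 0 0 0.4; 2 -2 117 0 0 0 0.4",
)

```text
t: 11.08
tcp_pos: [0.4858, -0.2678, 0.0119]
tool_rot: [1.0, 0.031, -0.002, -0.002]
force: [-0.5, -0.5, 0.7]
finger_gap: 0.699
gripper_force: 0.0
```

Request:
move_arm(
  commands="0 0 0 0 0 0 -0.6; 0 0 0 0 0 0 -0.6; 0 0 0 0 0 0 -0.6; 0 0 0 0 0 0 -0.6; 0 0 0 0 0 0 -0.6",
  grip_force=40,
)

```text
t: 11.7
tcp_pos: [0.488, -0.2703, 0.0149]
tool_rot: [1.0, 0.031, 0.001, 0.001]
force: [0.5, 1.1, 6.2]
finger_gap: 0.416
gripper_force: 40.6
```

```bash
python3 s.py -45 0 74
```

```text
t 11.7 local [ -56.4 -303.6   14.9] gap 35.3 gf 40.6 F [0.5 1.1 6.2] rv [ 0.1 -0.1 -0.1]
shift [  11.2 -303.5  -59.5]
```

Request:
move_arm(
  commands="0 0 -15 0 0 0 -0.6; 0 0 -40 0 0 0 -0.6; 1 -25 -60 0 0 0 -0.6; 3 -70 -60 0 0 0 -0.6; 5 -120 -60 0 0 0 -0.6",
)

```text
t: 12.32
tcp_pos: [0.4854, -0.1497, 0.0749]
tool_rot: [1.0, 0.03, 0.001, 0.001]
force: [0.2, -0.0, -1.7]
finger_gap: 0.415
gripper_force: 40.1
```

Request:
move_arm(
  commands="2 -45 0 0 0 0 -0.6; 4 -95 0 0 0 0 -0.6; 4 -140 0 0 0 0 -0.6; 4 -170 0 0 0 0 -0.6; 4 -183 0 0 0 0 -0.6",
)

```text
t: 12.95
tcp_pos: [0.4772, 0.0344, 0.0743]
tool_rot: [0.999, 0.032, 0.0, 0.0]
force: [0.1, 0.5, -1.2]
finger_gap: 0.416
gripper_force: 40.1
```

Request:
move_arm(
  commands="0 0 0 0 0 0 -0.6; 0 0 0 0 0 0 -0.6; 0 0 0 0 0 0 -0.6; 0 0 0 0 0 0 -0.6; 0 0 0 0 0 0 -0.6",
)

```text
t: 13.58
tcp_pos: [0.4775, 0.0326, 0.0736]
tool_rot: [1.0, 0.031, -0.0, -0.0]
force: [-0.1, 0.6, -0.5]
finger_gap: 0.419
gripper_force: 40.1
```

```bash
python3 s.py -47 0 27
```

```text
t 13.57 local [-47.8  -0.6  73.6] gap 35.6 gf 40.1 F [-0.1  0.6 -0.5] rv [-0.   0.  -0.1]
shift [ 0.8 -0.6 46.6]
```

Request:
move_arm(
  commands="0 -0.5 20 0 0 0 -0.6; 0 -0.5 36 0 0 0 -0.6; 0 -0.5 42 0 0 0 -0.6; 0 -0.5 45 0 0 0 -0.6; 0 -0.5 46 0 0 0 -0.6",
)

```text
t: 14.2
tcp_pos: [0.4777, 0.0335, 0.0278]
tool_rot: [1.0, 0.031, 0.0, 0.0]
force: [-0.9, -0.0, -0.3]
finger_gap: 0.41
gripper_force: 40.1
```

Request:
move_arm(
  commands="0 0 0.5 0 0 0 -0.6; 0 0 1 0 0 0 -0.6; 0 0 1.5 0 0 0 -0.6; 0 0 1.5 0 0 0 -0.6; 0 0 1.5 0 0 0 -0.6",
)

```text
t: 14.82
tcp_pos: [0.4777, 0.0335, 0.0269]
tool_rot: [1.0, 0.031, 0.0, 0.0]
force: [-0.4, 0.7, 5.6]
finger_gap: 0.412
gripper_force: 40.8
```

```bash
python3 s.py -45 0 26
```

```text
t 14.82 local [-47.6   0.3  26.9] gap 35.1 gf 40.8 F [-0.4  0.7  5.6] rv [ 0.  -0.1 -0. ]
shift [2.6 0.3 0.9]
```

Bottle B is on the deck. I'll release it, back off, close the fingers and start pushing.

Request:
move_arm(
  commands="0 0 0 0 0 0 0.4; 0 0 0 0 0 0 0.4; 0 0 0 0 0 0 0.4; 0 0 0 0 0 0 0.4; 0 0 0 0 0 0 0.4",
)

```text
t: 15.45
tcp_pos: [0.4774, 0.0335, 0.0261]
tool_rot: [1.0, 0.031, -0.0, -0.0]
force: [-0.0, -0.3, -0.1]
finger_gap: 0.697
gripper_force: 0.0
```

Request:
move_arm(
  commands="-10 0 0 0 0 0 0.4; -25 0 0 0 0 0 0.4; -40 0 0 0 0 0 0.4; -48 0 0 0 0 0 0.4; -48 0 0 0 0 0 0",
)

```text
t: 16.08
tcp_pos: [0.4287, 0.0306, 0.0262]
tool_rot: [1.0, 0.031, -0.0, -0.0]
force: [-0.2, 0.2, 0.1]
finger_gap: 0.514
gripper_force: 0.0
```

Request:
move_arm(
  commands="0 0 0 0 0 0 -1; 0 0 0 0 0 0 -1; 0 0 0 0 0 0 -1; 0 0 0 0 0 0 -1; 0 0 0 0 0 0 -1",
)

```text
t: 16.7
tcp_pos: [0.4296, 0.0305, 0.0262]
tool_rot: [1.0, 0.031, 0.0, 0.0]
force: [-0.9, 0.3, -0.5]
finger_gap: -0.001
gripper_force: 0.0
```

Request:
move_arm(
  commands="8 0 0 0 0 0 -1; 16 0 0 0 0 0 -1; 22 0 0 0 0 0 -1; 27 0 0 0 0 0 -1; 32 0 0 0 0 0 -1",
)

```text
t: 17.32
tcp_pos: [0.4615, 0.0326, 0.0261]
tool_rot: [1.0, 0.031, -0.0, -0.0]
force: [-0.4, 0.2, 0.6]
finger_gap: 0.001
gripper_force: 0.3
```

Request:
move_arm(
  commands="5 0 0 0 0 0 -1; 10 0 0 0 0 0 -1; 15 0 0 0 0 0 -1; 20 0 0 0 0 0 -1; 25 0 0 0 0 0 -1",
)

```text
t: 17.95
tcp_pos: [0.4861, 0.0342, 0.0261]
tool_rot: [1.0, 0.031, -0.001, -0.0]
force: [-1.8, 0.1, 0.9]
finger_gap: -0.001
gripper_force: 0.8
```

```bash
python3 s.py -10 0 26
```

```text
t 17.95 local [-39.2   0.5  26.1] gap -0.1 gf 0.8 F [-1.8  0.1  0.9] rv [-0.   0.1 -0.1]
shift [29.2  0.4  0.1]
```

Request:
move_arm(
  commands="5 0 0 0 0 0 -1; 10 0 0 0 0 0 -1; 15 0 0 0 0 0 -1; 20 0 0 0 0 0 -1; 25 0 0 0 0 0 -1",
)

```text
t: 18.58
tcp_pos: [0.5111, 0.0358, 0.0261]
tool_rot: [1.0, 0.031, -0.001, -0.0]
force: [-2.8, 0.5, 1.3]
finger_gap: 0.001
gripper_force: 1.4
```

Request:
move_arm(
  commands="1 0 0 0 0 0 -1; 2 0 0 0 0 0 -1; 3 0 0 0 0 0 -1; 4 0 0 0 0 0 -1; 5 0 0 0 0 0 -1",
)

```text
t: 19.2
tcp_pos: [0.5164, 0.0359, 0.0262]
tool_rot: [1.0, 0.031, -0.0, -0.0]
force: [-2.4, 0.7, 0.3]
finger_gap: 0.003
gripper_force: 1.1
```

```bash
python3 s.py -4 0 26
```

```text
t 19.2 local [-8.8  0.3 26.2] gap 0.2 gf 1.1 F [-2.4  0.7  0.3] rv [-0.   0.  -0.1]
shift [4.8 0.3 0.2]
```

Request:
move_arm(
  commands="0.5 0 0 0 0 0 -1; 1 0 0 0 0 0 -1; 1.5 0 0 0 0 0 -1; 2 0 0 0 0 0 -1; 2.5 0 0 0 0 0 -1",
)

```text
t: 19.82
tcp_pos: [0.5187, 0.0361, 0.0262]
tool_rot: [1.0, 0.031, -0.0, -0.0]
force: [-3.6, 1.7, 0.8]
finger_gap: 0.0
gripper_force: 1.4
```

Request:
move_arm(
  commands="0.4 0 0 0 0 0 -1; 0.8 0 0 0 0 0 -1; 1.2 0 0 0 0 0 -1; 1.6 0 0 0 0 0 -1; 2 0 0 0 0 0 -1",
)

```text
t: 20.45
tcp_pos: [0.5207, 0.0363, 0.0261]
tool_rot: [1.0, 0.031, -0.0, -0.0]
force: [-3.3, 0.6, 1.7]
finger_gap: -0.003
gripper_force: 1.6
```

```bash
python3 s.py -4 0 26
```

```text
t 20.45 local [-4.5  0.4 26.1] gap -0.2 gf 1.6 F [-3.3  0.6  1.7] rv [-0.   0.  -0.1]
shift [0.5 0.4 0.1]
```

Request:
move_arm(
  commands="0.4 0 0 0 0 0 -1; 0.8 0 0 0 0 0 -1; 1.2 0 0 0 0 0 -1; 1.6 0 0 0 0 0 -1; 2 0 0 0 0 0 -1",
)

```text
t: 21.08
tcp_pos: [0.5229, 0.0364, 0.0262]
tool_rot: [1.0, 0.031, -0.0, -0.0]
force: [-4.1, 1.4, 1.1]
finger_gap: -0.001
gripper_force: 1.7
```

Request:
move_arm(
  commands="0.3 0 0 0 0 0 -1; 0.6 0 0 0 0 0 -1; 0.9 0 0 0 0 0 -1; 1.2 0 0 0 0 0 -1; 1.5 0 0 0 0 0 -1",
)

```text
t: 21.7
tcp_pos: [0.5239, 0.0365, 0.0261]
tool_rot: [1.0, 0.031, -0.001, -0.0]
force: [-4.4, 1.4, 2.2]
finger_gap: -0.007
gripper_force: 2.3
```

```bash
python3 s.py -4 0 26
```

```text
t 21.7 local [-1.3  0.3 26.1] gap -0.6 gf 2.3 F [-4.4  1.4  2.2] rv [-0.   0.1 -0. ]
shift [-2.7  0.3  0.1]
```

Request:
move_arm(
  commands="0.4 0 0 0 0 0 -1; 0.8 0 0 0 0 0 -1; 1.2 0 0 0 0 0 -1; 1.6 0 0 0 0 0 -1; 2 0 0 0 0 0 -1",
)

```text
t: 22.32
tcp_pos: [0.524, 0.0366, 0.0261]
tool_rot: [1.0, 0.031, -0.002, -0.0]
force: [-7.7, 0.3, 5.9]
finger_gap: 0.001
gripper_force: 4.0
```

```bash
python3 s.py -4 0 26; python3 - <<'E'
from station import snapshot
import cv2
a=snapshot("scene")["image"][:,:,::-1][200:360,180:340];b=snapshot("top")["image"][:,:,::-1][170:330,160:320]
cv2.imwrite("pics/d5.png",cv2.resize(cv2.hconcat([a,b]),None,fx=2.5,fy=2.5,interpolation=cv2.INTER_CUBIC))
E
```

```text
t 22.32 local [-1.2  0.5 26.1] gap 0.1 gf 4.0 F [-7.7  0.3  5.9] rv [-0.   0.3 -0. ]
shift [-2.8  0.5  0.1]
```

Request:
move_arm(
  commands="0.5 0 0 0 0 0 -1; 1 0 0 0 0 0 -1; 1.5 0 0 0 0 0 -1; 2 0 0 0 0 0 -1; 2 0 0 0 0 0 -1",
)

```text
t: 23.05
tcp_pos: [0.524, 0.0367, 0.0261]
tool_rot: [0.999, 0.031, -0.005, -0.0]
force: [-10.4, -1.8, 7.0]
finger_gap: -0.001
gripper_force: 5.4
```

```bash
python3 s.py -61 0 26
```

```text
t 23.05 local [-1.2  0.6 26.1] gap -0.1 gf 5.4 F [-10.4  -1.8   7. ] rv [-0.1  0.5 -0. ]
shift [-59.8   0.6   0.6]
```

Request:
move_arm(
  commands="-20 0 0 0 0 0 -1; -45 0 0 0 0 0 -1; -60 0 0 0 0 0 -1; -60 0 -40 0 0 0 -0.5; -60 0 -84 0 0 0 0",
)

```text
t: 23.68
tcp_pos: [0.471, 0.0321, 0.111]
tool_rot: [1.0, 0.031, 0.002, 0.001]
force: [0.4, -0.4, 1.0]
finger_gap: 0.419
gripper_force: 0.0
```

Request:
move_arm(
  commands="-5 -20 0 0 0 -10 0; -10 -40 0 0 0 -20 0; -15 -60 0 0 0 -30 0; -18 -80 0 0 0 -40 0; -20 -100 0 0 0 -50 0",
)

```text
t: 24.3
tcp_pos: [0.4454, 0.1321, 0.1108]
tool_rot: [0.891, 0.453, 0.003, 0.002]
force: [0.9, -0.3, -0.5]
finger_gap: 0.5
gripper_force: 0.0
```

Request:
move_arm(
  commands="0 0 0 0 0 -10 0; 0 0 0 0 0 -20 0; 0 0 0 0 0 -30 0; 0 0 0 0 0 -40 0; 0 0 0 0 0 -40 0",
)

```text
t: 24.92
tcp_pos: [0.445, 0.1314, 0.1107]
tool_rot: [0.686, 0.728, 0.002, 0.002]
force: [0.2, -0.1, 0.3]
finger_gap: 0.499
gripper_force: 0.0
```

```bash
python3 s.py -80.6 106.6 56; python3 - <<'E'
from station import snapshot
import cv2
a=snapshot("scene")["image"][:,:,::-1][220:380,180:340];b=snapshot("top")["image"][:,:,::-1][170:330,160:320]
cv2.imwrite("pics/d6.png",cv2.resize(cv2.hconcat([a,b]),None,fx=2.5,fy=2.5,interpolation=cv2.INTER_CUBIC))
E
```

```text
t 24.93 local [-74.1 100.1 110.7] gap 42.4 gf 0.0 F [ 0.2 -0.1  0.3] rv [ 0.3 -0.2 89.8]
shift [ 6.5 -6.9 54.6]
```

View pics/d6.png

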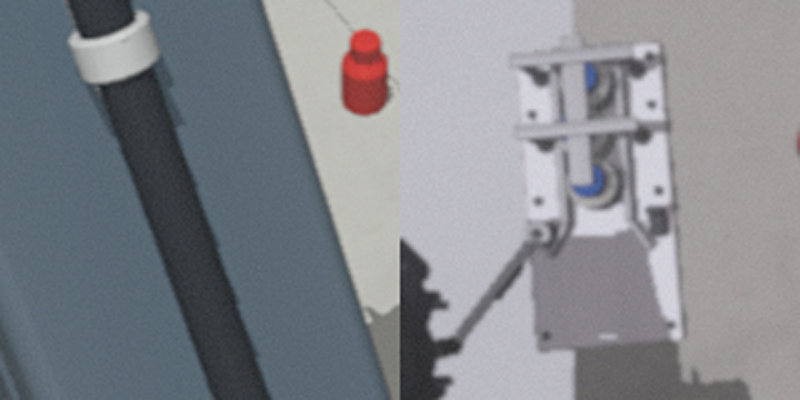

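All three bottles stand in file (caps at (592,75), under the bridge, and (592,182) in the top crop), and the lever hasn't moved. Next I'll grip the knob.

Request:
move_arm(
  commands="6 -7 0 0 0 0 0; 6 -7 15 0 0 0 0; 6 -7 35 0 0 0 0; 6 -7 54 0 0 0 0; 6 -7 54 0 0 0 0",
)

```text
t: 25.65
tcp_pos: [0.4337, 0.1373, 0.0553]
tool_rot: [0.685, 0.729, -0.001, -0.001]
force: [0.4, 0.7, -0.7]
finger_gap: 0.502
gripper_force: 0.0
```

Request:
move_arm(
  commands="0 0 0 0 0 0 -0.9; 0 0 0 0 0 0 -0.9; 0 0 0 0 0 0 -0.9; 0 0 0 0 0 0 -0.9; 0 0 0 0 0 0 -0.9",
  grip_force=40,
)

```text
t: 26.28
tcp_pos: [0.4364, 0.1371, 0.0569]
tool_rot: [0.685, 0.729, 0.001, 0.001]
force: [2.9, -0.2, 6.3]
finger_gap: 0.144
gripper_force: 39.5
```

```bash
python3 s.py -6 -60 56
```

```text
t 26.27 local [-82.3 106.3  56.9] gap 12.3 gf 39.5 F [ 2.9 -0.2  6.3] rv [ 0.2 -0.2 89.9]
shift [-166.2   76.4    1.2]
```

Request:
move_arm(
  commands="-14 -10 0 0 0 0 -0.9; -30 -18 0 0 0 0 -0.9; -46.5 -22.5 0 0 0 0 -0.9; -64 -24.5 0 0 0 0 -0.9; -81 -23.5 0 0 0 0 -0.9",
)

```text
t: 26.9
tcp_pos: [0.4198, 0.0544, 0.0569]
tool_rot: [0.685, 0.729, 0.003, 0.003]
force: [8.1, 5.1, 1.7]
finger_gap: 0.149
gripper_force: 39.4
```

```bash
python3 s.py -71.6 -35.5 56
```

```text
t 26.9 local [-104.    24.8   56.9] gap 12.6 gf 39.4 F [8.1 5.1 1.7] rv [ 0.4 -0.3 90. ]
shift [-60.3  32.5   1.2]
```

Request:
move_arm(
  commands="-17 5 0 0 0 0 -0.9; -33 12.5 0 0 0 0 -0.9; -47.5 22.5 0 0 0 0 -0.9; -60 34.5 0 0 0 0 -0.9; -70 49 0 0 0 0 -0.9",
)

```text
t: 27.52
tcp_pos: [0.471, -0.0107, 0.0567]
tool_rot: [0.685, 0.728, 0.001, -0.0]
force: [4.2, 11.8, 4.0]
finger_gap: 0.149
gripper_force: 39.9
```

```bash
python3 s.py -6 -60 56
```

```text
t 27.52 local [-57.  -43.4  56.7] gap 12.7 gf 39.9 F [ 4.2 11.8  4. ] rv [-0.  -0.2 89.8]
shift [-16.5  51.1   0.8]
```

Request:
move_arm(
  commands="-6.5 15 0 0 0 0 -0.9; -11 31 0 0 0 0 -0.9; -12.5 40 0 0 0 0 -0.9; -13 45 0 0 0 0 -0.9; -13 48 0 0 0 0 -0.9",
)

```text
t: 28.15
tcp_pos: [0.5173, -0.0242, 0.0568]
tool_rot: [0.683, 0.73, -0.002, 0.0]
force: [-4.1, -11.0, 8.3]
finger_gap: 0.147
gripper_force: 40.5
```

```bash
python3 s.py -6 -60 56
```

```text
t 28.15 local [-11.7 -59.8  56.8] gap 12.5 gf 40.5 F [ -4.1 -11.    8.3] rv [ 0.   0.3 90.2]
shift [-0.3  5.7  0.7]
```

Request:
move_arm(
  commands="-1.5 1 0 0 0 0 -0.9; -1.5 2 0 0 0 0 -0.9; -1.5 3 0 0 0 0 -0.9; -1.5 4 0 0 0 0 -0.9; -1.5 5 0 0 0 0 -0.9",
)

```text
t: 28.78
tcp_pos: [0.5216, -0.0244, 0.0567]
tool_rot: [0.683, 0.73, -0.002, -0.001]
force: [-4.1, -7.1, 8.3]
finger_gap: 0.147
gripper_force: 40.5
```

```bash
python3 s.py -6 -60 56
```

```text
t 28.77 local [ -7.4 -60.3  56.7] gap 12.5 gf 40.5 F [-4.1 -7.1  8.3] rv [-0.1  0.3 90.2]
shift [0.3 1.4 0.7]
```

Request:
move_arm(
  commands="0 0.6 0 0 0 0 -0.9; 0 1.2 0 0 0 0 -0.9; 0 1.8 0 0 0 0 -0.9; 0 2.4 0 0 0 0 -0.9; 0 3 0 0 0 0 -0.9",
)

```text
t: 29.4
tcp_pos: [0.5236, -0.0246, 0.0567]
tool_rot: [0.684, 0.73, -0.003, -0.002]
force: [-5.8, -9.8, 9.6]
finger_gap: 0.147
gripper_force: 40.8
```

Request:
move_arm(
  commands="0 0.4 0 0 0 0 -0.9; 0 0.8 0 0 0 0 -0.9; 0 1.2 0 0 0 0 -0.9; 0 1.6 0 0 0 0 -0.9; 0 2 0 0 0 0 -0.9",
)

```text
t: 30.02
tcp_pos: [0.5236, -0.0245, 0.0567]
tool_rot: [0.683, 0.73, -0.004, -0.003]
force: [-9.6, -10.9, 12.9]
finger_gap: 0.148
gripper_force: 41.2
```

```bash
python3 s.py -6 -60 56
```

```text
t 30.02 local [ -5.4 -60.5  56.7] gap 12.6 gf 41.2 F [ -9.6 -10.9  12.9] rv [-0.4  0.5 90.2]
shift [ 0.5 -0.6  0.7]
```

Request:
move_arm(
  commands="0 0.5 0 0 0 0 -0.9; 0 1 0 0 0 0 -0.9; 0 1.5 0 0 0 0 -0.9; 0 2 0 0 0 0 -0.9; 0 2 0 0 0 0 -0.9",
)

```text
t: 30.65
tcp_pos: [0.5236, -0.0245, 0.0566]
tool_rot: [0.683, 0.73, -0.006, -0.004]
force: [-12.1, -12.0, 14.7]
finger_gap: 0.145
gripper_force: 41.7
```

Request:
move_arm(
  commands="0 0 0 0 0 0 -0.3; 0 0 0 0 0 0 -0.3; 0 0 0 0 0 0 -0.2; 0 0 0 0 0 0 -0.2; 0 0 0 0 0 0 -0.2",
)

```text
t: 31.28
tcp_pos: [0.5306, -0.0226, 0.056]
tool_rot: [0.685, 0.729, -0.0, -0.0]
force: [-0.1, 0.5, 0.2]
finger_gap: 0.4
gripper_force: 0.0
```

Request:
move_arm(
  commands="0 0 -10 0 0 0 -0.2; 0 0 -35 0 0 0 -0.2; 0 0 -70 0 0 0 -0.2; -50 -20 -80 0 0 0 -0.2; -100 -40 -80 0 0 0 -0.2",
)

```text
t: 31.9
tcp_pos: [0.4977, -0.1261, 0.1382]
tool_rot: [0.684, 0.73, 0.001, 0.002]
force: [0.8, 0.8, 0.6]
finger_gap: 0.399
gripper_force: 0.0
```

Request:
move_arm(
  commands="-50 -10 0 0 0 0 -0.2; -100 -20 0 0 0 0 -0.2; -150 -20 0 0 0 0 -0.2; -190 -20 0 0 0 0 -0.2; -200 -20 0 0 0 0 -0.2",
)

```text
t: 32.52
tcp_pos: [0.4897, -0.329, 0.137]
tool_rot: [0.686, 0.728, -0.0, 0.001]
force: [-0.5, 0.5, 0.3]
finger_gap: 0.399
gripper_force: 0.0
```

```bash
python3 s.py; python3 - <<'E'
from station import snapshot
import cv2
a=snapshot("scene")["image"][:,:,::-1][220:380,180:340];b=snapshot("top")["image"][:,:,::-1][170:330,160:320]
cv2.imwrite("pics/d7.png",cv2.resize(cv2.hconcat([a,b]),None,fx=2.5,fy=2.5,interpolation=cv2.INTER_CUBIC))
E
```

```text
t 32.52 local [ -58.5 -362.2  137. ] gap 33.9 gf 0.0 F [-0.5  0.5  0.3] rv [ 0.2  0.  89.8]
```

View pics/d7.png

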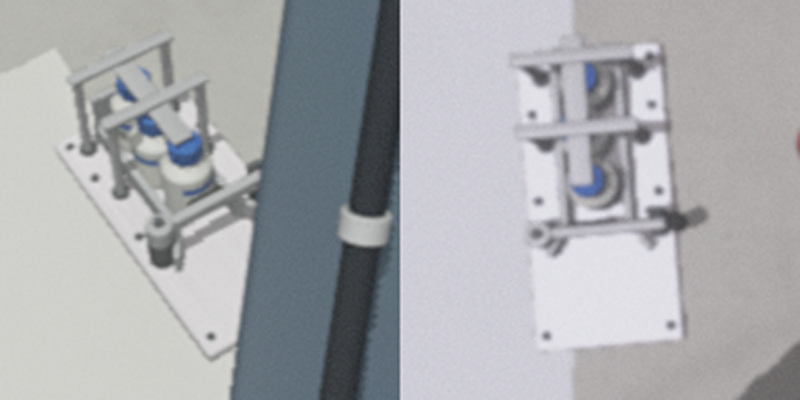

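The final view shows three upright bottles in single file under the strip. The lever lies across the mouth on its rest block, bar at about (545,235) to (670,224) in the top crop, and the gripper is clear.

```bash
python3 -c "
from station import ticket
print(ticket.sign_off())"
```

```text
the job is handed in; nothing more can be done
None
```

Job handed in at about 32.5 s: all three white bottles stand upright in single file against the end stop, the clamp lever is shut behind them, and the small brown bottle and the tube were not touched.

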